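Run both shuttles home, freeing any that its lever holds

ROBOT

A 6-joint arm with a two-finger parallel gripper is mounted at the origin on a cart in front of the work surface, level with it; the furniture and walls round the work are solid. World frame = base frame: x ahead of the robot, y to its left, z up, the work surface at z = 0. Lengths are in m, angles in degrees, forces in N, time in s.
With the tool pointing down it reaches from about 0.4 to 0.825 m from the base axis. Payload 7 kg.
Tool frame: the origin (TCP) lies at the very end of the fingers, on their centre line; the grasp point (between the pads) lies behind it (r.grasp_offset is the z of the grasp point in the tool frame, in m); z points along the fingers, y is the direction in which the jaws open and shut (so a half turn about z gives the same grasp; the last joint's range is limited). The gripper opens to 88 mm and grips with 3 to 60 N. Pads are 19 mm wide; open, the fingers measure 130 mm over their backs; the gripper's body (78 mm by 193 mm) begins 47 mm behind the grasp point.
Start: joints at [89.444, 20.546, 0.682, 0, -70.136, -16.507], TCP at [0.198, 0.645, 0.227] pointing down, gripper open.
Joint ranges: [-176.03, 176.03], [-82.01, 121.73], [-58.28, 71.71], [-173.87, 95.51], [-174.79, -0.11], [-173.66, 173.66]. Speed limits (degrees/s): [136.94, 136.94, 172.46, 180, 180, 180].

INTERFACE

Orientations are given as [roll, pitch, yaw] about the fixed x, y, z axes, in that order (R = Rz(yaw) Ry(pitch) Rx(roll)).
In Python, from plant import r gives the robot as it stands. The module is installed in compiled form; this text tells all that it offers.
- The arm moves only by the tool servo_tool, never from a script. Its argument "targets" is a list of rows, each an object of numbers: "dx", "dy", "dz": the shift along the world's x, y, z in cm; "spin": the turn about the world's z in rad; "grip": the opening in per cent of the stroke, from 0 (shut) to 100 (fully open). A call has exactly 10 rows; each row is the pose to reach, as a shift and turn from the pose commanded when the call began; what a row does not reach only later rows make up. A row lasts 1/12 s, in which the tool goes at most 41.7 mm and 7.16 degrees, less where a joint would pass 70% of its speed; a pose out of reach is approached as far as the arm can. A call with a gripper value outside its range is refused whole. The fingers move at their own pace and stop on an object; "squeeze" is the grip in N (left out, the last holds). Time passes only in rows, so rows that repeat a pose let the fingers close, or fill a call up. It gives the time, the measured TCP pose, the force and the opening at its end, in the units of the state.
- r.get_state(): the state, without advancing time (a new reading comes with each control period).
- r.capture(name): name is "scene" or "top" or "wrist"; returns the picture (384x512x3 uint8, blue, green, red); there is no depth.
- r.get_calibration(name): a dict with "K" (3x3 intrinsics, pixels), "extrinsics" (4x4, takes a point from camera to world coordinates). Camera axes: x right, y down, z forward; pixel columns grow to the right and rows downward; lengths in m; the calibration is good to about 2 mm. A picture is of the moment at which its call begins: read the wrist's pose just before it. get_calibration takes no time and is no camera call; for the wrist camera it gives the pose at the moment of the call.
- r.close_job(): hands the job in, once; it reports no verdict.
Trained networks look in the newest picture that a camera, given by its name, has taken for a name from the list of things; names that differ only in an ending like _2 or _b are one class to them, and where a whole thing is asked for, a point or a joint stands for the part that bears it (a point fixed in the world has none). Each returns a list of dicts, best first, with "p" (0 to 1); they miss things now and then, are a little off and sometimes report something else, mostly with a low value. They report only what shows in the picture. A call takes as long as a camera call. They do not tell look-alikes from the thing itself.
- r.cut_out(name, camera): "mask" (384x512 bool, what is visible of it) and "extent" ([left, top, right, bottom] in pixels, round what is visible of it).
The state is a dict: "time_s": time; "joints": joint angles; "qd": joint speeds; "joint_torque": joint torques, N m; "tcp_pos": TCP position; "eef_rot": TCP orientation; "contact_force": force on the tool from outside, world axes, zero at the start; "moment": the same for the moment, N m; "gripper_width": finger opening in m.
Only numpy, scipy, OpenCV 4.12 (cv2) and the standard library are available. Lean on these libraries where they do the work, as an engineer would, in place of code of your own. Each camera call takes 0.05 s, during which the arm holds its last target. There are 200 camera calls.

TASK

Run both shuttles of the twin fixture fully home against the end stop at the far end by pushing their posts. Each may be held or free, and its lever's side does not tell: push every shuttle gently first, before touching its lever, and only if it stops after a few millimetres flop that lever over to the other side and push again. Do not force a shuttle that is held, leave its lever where it is once a shuttle is running, and do not shift or upset the can, bottle and tub standing round the fixture.

Things in the scene. Friction and masses are not known exactly. Their poses are not given: they have to be found in the camera images.
- shuttle_fixture: Twin shuttle fixture fixed to the bench: base plate 310 x 290 mm, three rails along x (tops 46 mm high), cross bar = end stop at the far end (62 mm high), grey housing at the near end (top 46 mm). Origin on the bench under the mid rail; x along the rails away from the robot, y left, z up. Base spans x -170 to 140, y -145 to 145 mm; shuttles run at y = +68 (left) and -68 mm (right).
- left_post (a point): Push post of the left shuttle (steel plate 140 x 112 mm, top 46 mm high, carrying an impeller): upright round steel post 16 mm in diameter, 46 to 93 mm above the bench. This point is on its axis, 71 mm up. Towards the robot there is 55 mm or more of free space between post and lever ball for a finger. Axes as the fixture's.
- right_post (a point): The same for the right shuttle.
- left_shuttle (a joint): Travel of the left shuttle along the fixture's x, m: 0 to 0.065; it starts at 0 to 0.003; 0.065 is fully home against the end stop. It drags with about 3 N and stays where it is left. If held it stops hard at about 0.008.
- right_shuttle (a joint): The same for the right shuttle.
- left_ball (a point): Centre of the black 22 mm ball topping the left shuttle's lever, 60 mm above its pivot, which is at fixture x -140, y +68 mm, 48 mm high. The lever leans left or right (ball 34 mm to that side, 98 mm high; 108 when upright). Pushed sideways past upright (under 2 N) it falls over by itself and stays. One side holds the shuttle, the other frees it: which is hidden and varies, for each shuttle.
- right_ball (a point): The same for the right shuttle's lever, pivot at fixture y = -68 mm.
- left_lever (a joint): Lean of the left lever, rad: +0.6 leans to the right (fixture -y), -0.6 to the left (fixture +y), 0 upright.
- right_lever (a joint): The same for the right lever.
- spray: Spray can standing upright beside the fixture, loose, 59 mm in diameter, 200 mm high; origin at the centre of its foot, z up.
- bottle: Small red bottle with a pointed cap, standing upright beside the fixture, loose, 30 mm in diameter, 100 mm high; origin at the centre of its foot, z up.
- tub: Grease tub with a red lid, standing upright on the robot's side of the fixture, loose, 70 mm in diameter, 64 mm high; origin at the centre of its foot, z up.
Things that resemble listed ones, but are neither listed nor needed, are in the scene too. Of the things that look like the bottle, the smallest one is meant.

How it is judged:
By the outcome, as a careful person would: the job done as asked, in the order asked, and still so for the second after the job is handed in, with the robot touching nothing.
It also fails if it takes over 64 s, if anything falls off the work surface, if the arm or the gripper's body presses on something with over 40 N, if the wrist force passes 120 N, or if a joint passes its speed limit or range.

## Working session

There is one attempt and no reset: what is moved stays moved. The work goes in short steps, Python scripts to look and compute and a tool call to move; the robot and the scene stay as the last step left them, time stands still between calls to the robot, and variables do not carry over. Pictures are saved under pics/ and viewed, about 8 in all and at most 12, crops included, and the job is handed in when it is done.

Besides the shell and the picture viewer there is one more tool, called after "Call:" in YAML: its name, and indented under it one key for each argument. servo_tool: Moves the arm, as the interface text tells. Its arguments: {"type":"object","properties":{"targets":{"type":"array"},"squeeze":{"type":"number"}},"required":["targets"]}

```bash
mkdir -p pics
cat > h.py <<'E'
import numpy as np, cv2
from plant import r
def ray(cam,u,v,z):
    c=r.get_calibration(cam);K=np.array(c["K"]);T=np.array(c["extrinsics"])
    d=T[:3,:3]@np.linalg.solve(K,[u,v,1.]);o=T[:3,3]
    return o+d*(z-o[2])/d[2]
def proj(cam,p):
    c=r.get_calibration(cam);K=np.array(c["K"]);T=np.linalg.inv(np.array(c["extrinsics"]))
    q=K@(T[:3,:3]@np.asarray(p,float)+T[:3,3]);return q[:2]/q[2]
E
python3 - <<'E'
from h import *
s=r.get_state();print(s["time_s"],s["tcp_pos"],s["eef_rot"],s["contact_force"],s["gripper_width"],r.grasp_offset)
for c in("scene","top"):
    im=r.capture(c);cv2.imwrite(f"pics/{c}0.png",im)
    print(c,np.round(np.array(r.get_calibration(c)["extrinsics"])[:3,3],3))
    for n in("shuttle_fixture","left_post","left_ball","spray","bottle","tub"):
        for d in r.cut_out(n,c)[:5]:
            m=d["mask"];v,u=np.nonzero(m);print(n,round(d["p"],2),d["extent"],u.mean().round(1),v.mean().round(1),len(u))
E
```

```text
0.0 [0.19794589 0.64481412 0.22564735] [ 1.79906712e+02 -7.96774202e-03 -1.70710523e+01] [-0.44032412  0.97919275  0.73449068] 0.08760373721904544 -0.0188
scene [-0.094 -0.551  0.871]
shuttle_fixture 0.82 [178.2, 128.0, 350.1, 262.0] 265.7 191.3 12846
left_post 0.67 [211.8, 148.3, 280.0, 195.8] 244.2 170.9 1835
left_ball 0.58 [193.6, 170.2, 213.9, 197.4] 201.2 183.1 157
left_ball 0.57 [242.0, 198.7, 259.5, 226.4] 248.0 210.5 140
spray 0.93 [153.6, 99.1, 186.0, 173.3] 166.9 134.7 1697
spray 0.3 [213.9, 146.9, 279.6, 195.5] 244.7 170.5 1860
bottle 0.95 [340.1, 241.4, 366.1, 285.7] 352.3 264.9 714
bottle 0.87 [340.2, 184.6, 363.1, 229.6] 351.2 209.9 591
bottle 0.66 [217.4, 233.0, 243.1, 274.9] 230.3 252.4 1135
bottle 0.53 [348.4, 221.9, 361.9, 248.8] 354.5 236.5 228
tub 0.77 [216.5, 231.9, 243.8, 273.4] 229.9 252.1 1153
top [ 0.475 -0.106  1.008]
shuttle_fixture 0.56 [184.0, 106.3, 297.0, 223.1] 241.8 164.9 12182
left_post 0.97 [196.1, 140.0, 239.0, 191.1] 216.8 163.1 2099
spray 0.63 [113.0, 169.1, 166.4, 202.4] 137.2 184.9 987
spray 0.61 [185.9, 106.0, 295.8, 221.9] 241.8 164.8 12078
bottle 0.6 [310.0, 141.7, 329.1, 158.7] 320.4 149.4 233
bottle 0.53 [329.5, 168.7, 344.2, 180.4] 337.7 173.2 151
bottle 0.49 [341.8, 191.0, 359.6, 209.8] 351.2 199.1 257
```

Run:
```python
import cv2
a=cv2.imread("pics/top0.png")[70:270,90:390];cv2.imwrite("pics/topc.png",cv2.resize(a,None,fx=2.6,fy=2.6,interpolation=cv2.INTER_CUBIC))
a=cv2.imread("pics/scene0.png")[80:300,130:400];cv2.imwrite("pics/scenec.png",cv2.resize(a,None,fx=2.7,fy=2.7,interpolation=cv2.INTER_CUBIC))
```

```text
(no output)
```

View pics/topc.png

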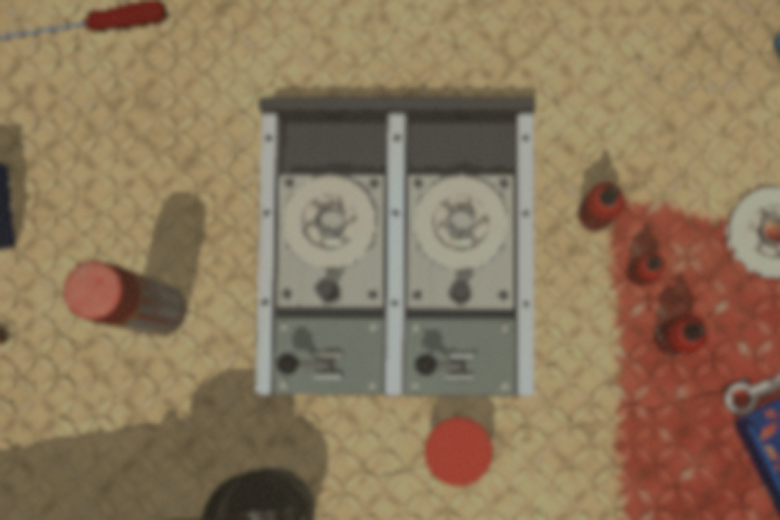

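View pics/scenec.png

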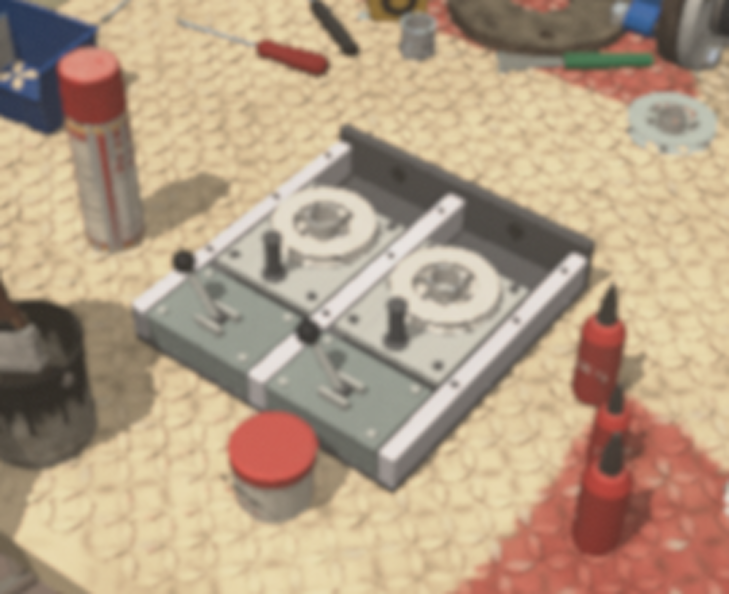

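Run:
```python
from h import *
t=lambda u,v:(90+u/2.6,70+v/2.6)
s=lambda u,v:(130+u/2.7,80+v/2.7)
for n,c,p,z in[("Lpost","top",t(328,288),.093),("Rpost","top",t(460,290),.093),("Lball","top",t(288,364),.098),("Rball","top",t(426,364),.098),
 ("midnear","top",t(394,393),.046),("midfar","top",t(397,112),.046),("nearL","top",t(257,393),.046),("nearR","top",t(533,393),.046),("farL","top",t(261,100),.062),("farR","top",t(534,100),.062),
 ("spraytop","top",t(96,291),.2),("tubtop","top",t(459,452),.064),("b1cap","top",t(608,194),.1),("b2","top",t(653,264),.1),("b3","top",t(692,330),.1),("potrim","top",t(260,500),.1),
 ("Lpost","scene",s(273,237),.093),("Rpost","scene",s(397,304),.093),("Lball","scene",s(183,261),.098),("Rball","scene",s(308,331),.098),("spraytop","scene",s(88,66),.2),("tubtop","scene",s(273,447),.064),("potrimR","scene",s(85,330),.1)]:
    print(n,c,np.round(ray(c,*p,z),3))
```

```text
Lpost top [0.581 0.013 0.093]
Rpost top [ 0.575 -0.117  0.093]
Lball top [0.506 0.053 0.098]
Rball top [ 0.503 -0.082  0.098]
midnear top [ 0.475 -0.047  0.046]
midfar top [ 0.772 -0.056  0.046]
nearL top [0.479 0.095 0.046]
nearR top [ 0.472 -0.19   0.046]
farL top [0.784 0.085 0.062]
farR top [ 0.775 -0.2    0.062]
spraytop top [0.571 0.205 0.2  ]
tubtop top [ 0.415 -0.113  0.064]
b1cap top [ 0.666 -0.265  0.1  ]
b2 top [ 0.595 -0.307  0.1  ]
b3 top [ 0.53  -0.342  0.1  ]
potrim top [0.375 0.081 0.1  ]
Lpost scene [0.58  0.015 0.093]
Rpost scene [ 0.575 -0.119  0.093]
Lball scene [0.506 0.054 0.098]
Rball scene [ 0.503 -0.082  0.098]
spraytop scene [0.567 0.204 0.2  ]
tubtop scene [ 0.413 -0.116  0.064]
potrimR scene [0.396 0.061 0.1  ]
```

Call:
servo_tool:
  targets:
    - {"dx": 0.9, "dy": -1.6, "dz": 0.2, "spin": 0.02, "grip": 0}
    - {"dx": 2.6, "dy": -4.7, "dz": 0.5, "spin": 0.04, "grip": 0}
    - {"dx": 4.5, "dy": -8.2, "dz": 1, "spin": 0.07, "grip": 0}
    - {"dx": 6.4, "dy": -11.7, "dz": 1.5, "spin": 0.1, "grip": 0}
    - {"dx": 8.3, "dy": -15.2, "dz": 2, "spin": 0.13, "grip": 0}
    - {"dx": 10.2, "dy": -18.7, "dz": 2, "spin": 0.16, "grip": 0}
    - {"dx": 12.1, "dy": -22.2, "dz": 2, "spin": 0.19, "grip": 0}
    - {"dx": 14, "dy": -25.7, "dz": 2, "spin": 0.22, "grip": 0}
    - {"dx": 15.9, "dy": -29.2, "dz": 2, "spin": 0.25, "grip": 0}
    - {"dx": 17.8, "dy": -32.5, "dz": 2, "spin": 0.268, "grip": 0}
  squeeze: 10

```text
time_s: 1.53
tcp_pos: [0.3765, 0.3183, 0.247]
eef_rot: [-179.9, -0.0, -1.6]
contact_force: [1.6, 0.3, -0.6]
gripper_width: 0.0262
```

Call:
servo_tool:
  targets:
    - {"dx": 1.9, "dy": -3.5, "dz": 0, "spin": 0, "grip": 0}
    - {"dx": 3.8, "dy": -7, "dz": 0, "spin": 0, "grip": 0}
    - {"dx": 5.7, "dy": -10.5, "dz": 0, "spin": 0, "grip": 0}
    - {"dx": 7.6, "dy": -14, "dz": 0, "spin": 0, "grip": 0}
    - {"dx": 9.5, "dy": -17.5, "dz": 0, "spin": 0, "grip": 0}
    - {"dx": 11.4, "dy": -21, "dz": 0, "spin": 0, "grip": 0}
    - {"dx": 13.3, "dy": -24.5, "dz": 0, "spin": 0, "grip": 0}
    - {"dx": 15, "dy": -27.5, "dz": 0, "spin": 0, "grip": 0}
    - {"dx": 16.3, "dy": -29.6, "dz": 0, "spin": 0, "grip": 0}
    - {"dx": 16.9, "dy": -30.5, "dz": 0, "spin": 0, "grip": 0}

```text
time_s: 2.37
tcp_pos: [0.5461, 0.0125, 0.2465]
eef_rot: [180.0, -0.0, -1.9]
contact_force: [0.1, 0.1, -0.3]
gripper_width: 0.0007
```

Run:
```python
from h import *
im=r.capture("wrist")
for p in [(.5805,.0135,.093),(.575,-.118,.093),(.506,.0535,.098),(.503,-.082,.098),(.546,.014,.062)]:
    q=proj("wrist",p);print(q.round(1));cv2.circle(im,tuple(int(x) for x in q),4,(0,255,0),1)
cv2.imwrite("pics/w1.png",im)
```

```text
[255.4 140.8]
[395.2 142.1]
[217.4 218.7]
[355.1 217.3]
[256.3 170.3]
```

View pics/w1.png

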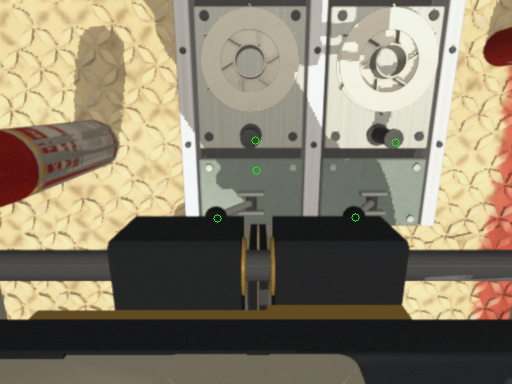

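Call:
servo_tool:
  targets:
    - {"dx": 0, "dy": 0.2, "dz": -2, "spin": 0, "grip": 0}
    - {"dx": 0, "dy": 0.3, "dz": -4.5, "spin": 0, "grip": 0}
    - {"dx": 0, "dy": 0.3, "dz": -7, "spin": 0, "grip": 0}
    - {"dx": 0, "dy": 0.3, "dz": -9.5, "spin": 0, "grip": 0}
    - {"dx": 0, "dy": 0.3, "dz": -12, "spin": 0, "grip": 0}
    - {"dx": 0, "dy": 0.3, "dz": -14, "spin": 0, "grip": 0}
    - {"dx": 0, "dy": 0.3, "dz": -16, "spin": 0, "grip": 0}
    - {"dx": 0, "dy": 0.3, "dz": -17.5, "spin": 0, "grip": 0}
    - {"dx": 0, "dy": 0.3, "dz": -18.3, "spin": 0, "grip": 0}
    - {"dx": 0, "dy": 0.3, "dz": -18.3, "spin": 0, "grip": 0}

```text
time_s: 3.25
tcp_pos: [0.5438, 0.0186, 0.0621]
eef_rot: [179.9, 0.2, -1.7]
contact_force: [-0.1, 0.0, 0.7]
gripper_width: 0.0004
```

Call:
servo_tool:
  targets:
    - {"dx": 0.2, "grip": 0}
    - {"dx": 0.4, "grip": 0}
    - {"dx": 0.6, "grip": 0}
    - {"dx": 0.8, "grip": 0}
    - {"dx": 1.0, "grip": 0}
    - {"dx": 1.2, "grip": 0}
    - {"dx": 1.4, "grip": 0}
    - {"dx": 1.5, "grip": 0}
    - {"dx": 1.5, "grip": 0}
    - {"dx": 1.5, "grip": 0}

```text
validation failed for argument at $.ta...
```

Call:
servo_tool:
  targets:
    - {"dx": 0.2, "dy": -0.1, "dz": 0, "spin": 0, "grip": 0}
    - {"dx": 0.4, "dy": -0.2, "dz": 0, "spin": 0, "grip": 0}
    - {"dx": 0.6, "dy": -0.2, "dz": 0, "spin": 0, "grip": 0}
    - {"dx": 0.8, "dy": -0.2, "dz": 0, "spin": 0, "grip": 0}
    - {"dx": 1.0, "dy": -0.2, "dz": 0, "spin": 0, "grip": 0}
    - {"dx": 1.2, "dy": -0.2, "dz": 0, "spin": 0, "grip": 0}
    - {"dx": 1.4, "dy": -0.2, "dz": 0, "spin": 0, "grip": 0}
    - {"dx": 1.5, "dy": -0.2, "dz": 0, "spin": 0, "grip": 0}
    - {"dx": 1.5, "dy": -0.2, "dz": 0, "spin": 0, "grip": 0}
    - {"dx": 1.5, "dy": -0.2, "dz": 0, "spin": 0, "grip": 0}

```text
time_s: 4.08
tcp_pos: [0.56, 0.0162, 0.0635]
eef_rot: [180.0, 0.0, -1.7]
contact_force: [0.2, 0.0, -0.4]
gripper_width: 0.0005
```

Call:
servo_tool:
  targets:
    - {"dx": 0.05, "dy": 0, "dz": 0, "spin": 0, "grip": 0}
    - {"dx": 0.1, "dy": 0, "dz": 0, "spin": 0, "grip": 0}
    - {"dx": 0.15, "dy": 0, "dz": 0, "spin": 0, "grip": 0}
    - {"dx": 0.2, "dy": 0, "dz": 0, "spin": 0, "grip": 0}
    - {"dx": 0.25, "dy": 0, "dz": 0, "spin": 0, "grip": 0}
    - {"dx": 0.3, "dy": 0, "dz": 0, "spin": 0, "grip": 0}
    - {"dx": 0.35, "dy": 0, "dz": 0, "spin": 0, "grip": 0}
    - {"dx": 0.4, "dy": 0, "dz": 0, "spin": 0, "grip": 0}
    - {"dx": 0.45, "dy": 0, "dz": 0, "spin": 0, "grip": 0}
    - {"dx": 0.5, "dy": 0, "dz": 0, "spin": 0, "grip": 0}

```text
time_s: 4.92
tcp_pos: [0.5644, 0.0161, 0.0633]
eef_rot: [180.0, 0.1, -1.7]
contact_force: [-2.4, 0.8, 1.3]
gripper_width: 0.0005
```

Call:
servo_tool:
  targets:
    - {"dx": 0.05, "dy": 0, "dz": 0, "spin": 0, "grip": 0}
    - {"dx": 0.1, "dy": 0, "dz": 0, "spin": 0, "grip": 0}
    - {"dx": 0.15, "dy": 0, "dz": 0, "spin": 0, "grip": 0}
    - {"dx": 0.2, "dy": 0, "dz": 0, "spin": 0, "grip": 0}
    - {"dx": 0.25, "dy": 0, "dz": 0, "spin": 0, "grip": 0}
    - {"dx": 0.3, "dy": 0, "dz": 0, "spin": 0, "grip": 0}
    - {"dx": 0.3, "dy": 0, "dz": 0, "spin": 0, "grip": 0}
    - {"dx": 0.3, "dy": 0, "dz": 0, "spin": 0, "grip": 0}
    - {"dx": 0.3, "dy": 0, "dz": 0, "spin": 0, "grip": 0}
    - {"dx": 0.3, "dy": 0, "dz": 0, "spin": 0, "grip": 0}

```text
time_s: 5.75
tcp_pos: [0.5681, 0.0162, 0.0636]
eef_rot: [-180.0, -0.0, -1.7]
contact_force: [-2.1, -1.7, -1.3]
gripper_width: 0.0005
```

Call:
servo_tool:
  targets:
    - {"dx": 0.05, "dy": 0, "dz": 0, "spin": 0, "grip": 0}
    - {"dx": 0.1, "dy": 0, "dz": 0, "spin": 0, "grip": 0}
    - {"dx": 0.15, "dy": 0, "dz": 0, "spin": 0, "grip": 0}
    - {"dx": 0.2, "dy": 0, "dz": 0, "spin": 0, "grip": 0}
    - {"dx": 0.2, "dy": 0, "dz": 0, "spin": 0, "grip": 0}
    - {"dx": 0.2, "dy": 0, "dz": 0, "spin": 0, "grip": 0}
    - {"dx": 0.2, "dy": 0, "dz": 0, "spin": 0, "grip": 0}
    - {"dx": 0.2, "dy": 0, "dz": 0, "spin": 0, "grip": 0}
    - {"dx": 0.2, "dy": 0, "dz": 0, "spin": 0, "grip": 0}
    - {"dx": 0.2, "dy": 0, "dz": 0, "spin": 0, "grip": 0}

```text
time_s: 6.58
tcp_pos: [0.5702, 0.0163, 0.0636]
eef_rot: [-180.0, -0.0, -1.7]
contact_force: [-2.7, -1.5, -0.4]
gripper_width: 0.0005
```

Call:
servo_tool:
  targets:
    - {"dx": 0.05, "dy": 0, "dz": 0, "spin": 0, "grip": 0}
    - {"dx": 0.1, "dy": 0, "dz": 0, "spin": 0, "grip": 0}
    - {"dx": 0.15, "dy": 0, "dz": 0, "spin": 0, "grip": 0}
    - {"dx": 0.2, "dy": 0, "dz": 0, "spin": 0, "grip": 0}
    - {"dx": 0.2, "dy": 0, "dz": 0, "spin": 0, "grip": 0}
    - {"dx": 0.2, "dy": 0, "dz": 0, "spin": 0, "grip": 0}
    - {"dx": 0.2, "dy": 0, "dz": 0, "spin": 0, "grip": 0}
    - {"dx": 0.2, "dy": 0, "dz": 0, "spin": 0, "grip": 0}
    - {"dx": 0.2, "dy": 0, "dz": 0, "spin": 0, "grip": 0}
    - {"dx": 0.2, "dy": 0, "dz": 0, "spin": 0, "grip": 0}

```text
time_s: 7.42
tcp_pos: [0.5722, 0.0163, 0.0636]
eef_rot: [-180.0, -0.0, -1.7]
contact_force: [-2.9, -1.6, 0.4]
gripper_width: 0.0006
```

Call:
servo_tool:
  targets:
    - {"dx": 0.05, "dy": 0, "dz": 0, "spin": 0, "grip": 0}
    - {"dx": 0.1, "dy": 0, "dz": 0, "spin": 0, "grip": 0}
    - {"dx": 0.15, "dy": 0, "dz": 0, "spin": 0, "grip": 0}
    - {"dx": 0.2, "dy": 0, "dz": 0, "spin": 0, "grip": 0}
    - {"dx": 0.2, "dy": 0, "dz": 0, "spin": 0, "grip": 0}
    - {"dx": 0.2, "dy": 0, "dz": 0, "spin": 0, "grip": 0}
    - {"dx": 0.2, "dy": 0, "dz": 0, "spin": 0, "grip": 0}
    - {"dx": 0.2, "dy": 0, "dz": 0, "spin": 0, "grip": 0}
    - {"dx": 0.2, "dy": 0, "dz": 0, "spin": 0, "grip": 0}
    - {"dx": 0.2, "dy": 0, "dz": 0, "spin": 0, "grip": 0}

```text
time_s: 8.25
tcp_pos: [0.5742, 0.0164, 0.0636]
eef_rot: [-180.0, -0.0, -1.7]
contact_force: [-3.4, -0.6, 0.3]
gripper_width: 0.0005
```

Call:
servo_tool:
  targets:
    - {"dx": 0.05, "dy": 0, "dz": 0, "spin": 0, "grip": 0}
    - {"dx": 0.1, "dy": 0, "dz": 0, "spin": 0, "grip": 0}
    - {"dx": 0.15, "dy": 0, "dz": 0, "spin": 0, "grip": 0}
    - {"dx": 0.2, "dy": 0, "dz": 0, "spin": 0, "grip": 0}
    - {"dx": 0.2, "dy": 0, "dz": 0, "spin": 0, "grip": 0}
    - {"dx": 0.2, "dy": 0, "dz": 0, "spin": 0, "grip": 0}
    - {"dx": 0.2, "dy": 0, "dz": 0, "spin": 0, "grip": 0}
    - {"dx": 0.2, "dy": 0, "dz": 0, "spin": 0, "grip": 0}
    - {"dx": 0.2, "dy": 0, "dz": 0, "spin": 0, "grip": 0}
    - {"dx": 0.2, "dy": 0, "dz": 0, "spin": 0, "grip": 0}

```text
time_s: 9.08
tcp_pos: [0.5762, 0.0163, 0.0636]
eef_rot: [-180.0, -0.0, -1.7]
contact_force: [-2.1, -0.1, 0.5]
gripper_width: 0.0005
```

Call:
servo_tool:
  targets:
    - {"dx": 0.3, "dy": 0, "dz": 0, "spin": 0, "grip": 0}
    - {"dx": 0.7, "dy": 0, "dz": 0, "spin": 0, "grip": 0}
    - {"dx": 1.2, "dy": 0, "dz": 0, "spin": 0, "grip": 0}
    - {"dx": 1.7, "dy": -0.1, "dz": 0, "spin": 0, "grip": 0}
    - {"dx": 2.2, "dy": -0.1, "dz": 0, "spin": 0, "grip": 0}
    - {"dx": 2.7, "dy": -0.1, "dz": 0, "spin": 0, "grip": 0}
    - {"dx": 3.2, "dy": -0.1, "dz": 0, "spin": 0, "grip": 0}
    - {"dx": 3.6, "dy": -0.1, "dz": 0, "spin": 0, "grip": 0}
    - {"dx": 3.9, "dy": -0.1, "dz": 0, "spin": 0, "grip": 0}
    - {"dx": 4.1, "dy": -0.1, "dz": 0, "spin": 0, "grip": 0}

```text
time_s: 9.92
tcp_pos: [0.6175, 0.0152, 0.0635]
eef_rot: [180.0, -0.0, -1.7]
contact_force: [-1.7, -0.5, 0.9]
gripper_width: 0.0006
```

Call:
servo_tool:
  targets:
    - {"dx": 0.1, "dy": 0, "dz": 0, "spin": 0, "grip": 0}
    - {"dx": 0.2, "dy": 0, "dz": 0, "spin": 0, "grip": 0}
    - {"dx": 0.3, "dy": 0, "dz": 0, "spin": 0, "grip": 0}
    - {"dx": 0.4, "dy": 0, "dz": 0, "spin": 0, "grip": 0}
    - {"dx": 0.5, "dy": 0, "dz": 0, "spin": 0, "grip": 0}
    - {"dx": 0.6, "dy": 0, "dz": 0, "spin": 0, "grip": 0}
    - {"dx": 0.6, "dy": 0, "dz": 0, "spin": 0, "grip": 0}
    - {"dx": 0.6, "dy": 0, "dz": 0, "spin": 0, "grip": 0}
    - {"dx": 0.6, "dy": 0, "dz": 0, "spin": 0, "grip": 0}
    - {"dx": 0.6, "dy": 0, "dz": 0, "spin": 0, "grip": 0}

```text
time_s: 10.75
tcp_pos: [0.6233, 0.0154, 0.0636]
eef_rot: [-180.0, -0.0, -1.7]
contact_force: [-1.5, -0.3, -0.4]
gripper_width: 0.0005
```

Call:
servo_tool:
  targets:
    - {"dx": 0.05, "dy": 0, "dz": 0, "spin": 0, "grip": 0}
    - {"dx": 0.1, "dy": 0, "dz": 0, "spin": 0, "grip": 0}
    - {"dx": 0.15, "dy": 0, "dz": 0, "spin": 0, "grip": 0}
    - {"dx": 0.2, "dy": 0, "dz": 0, "spin": 0, "grip": 0}
    - {"dx": 0.25, "dy": 0, "dz": 0, "spin": 0, "grip": 0}
    - {"dx": 0.3, "dy": 0, "dz": 0, "spin": 0, "grip": 0}
    - {"dx": 0.3, "dy": 0, "dz": 0, "spin": 0, "grip": 0}
    - {"dx": 0.3, "dy": 0, "dz": 0, "spin": 0, "grip": 0}
    - {"dx": 0.3, "dy": 0, "dz": 0, "spin": 0, "grip": 0}
    - {"dx": 0.3, "dy": 0, "dz": 0, "spin": 0, "grip": 0}

```text
time_s: 11.58
tcp_pos: [0.6262, 0.0153, 0.0636]
eef_rot: [-180.0, -0.0, -1.7]
contact_force: [-2.2, -0.4, -0.3]
gripper_width: 0.0003
```

Call:
servo_tool:
  targets:
    - {"dx": 0.05, "dy": 0, "dz": 0, "spin": 0, "grip": 0}
    - {"dx": 0.1, "dy": 0, "dz": 0, "spin": 0, "grip": 0}
    - {"dx": 0.15, "dy": 0, "dz": 0, "spin": 0, "grip": 0}
    - {"dx": 0.2, "dy": 0, "dz": 0, "spin": 0, "grip": 0}
    - {"dx": 0.2, "dy": 0, "dz": 0, "spin": 0, "grip": 0}
    - {"dx": 0.2, "dy": 0, "dz": 0, "spin": 0, "grip": 0}
    - {"dx": 0.2, "dy": 0, "dz": 0, "spin": 0, "grip": 0}
    - {"dx": 0.2, "dy": 0, "dz": 0, "spin": 0, "grip": 0}
    - {"dx": 0.2, "dy": 0, "dz": 0, "spin": 0, "grip": 0}
    - {"dx": 0.2, "dy": 0, "dz": 0, "spin": 0, "grip": 0}

```text
time_s: 12.42
tcp_pos: [0.628, 0.0152, 0.0636]
eef_rot: [-180.0, 0.0, -1.7]
contact_force: [-3.5, -1.0, 0.7]
gripper_width: 0.0003
```

Call:
servo_tool:
  targets:
    - {"dx": 0.05, "dy": 0, "dz": 0, "spin": 0, "grip": 0}
    - {"dx": 0.1, "dy": 0, "dz": 0, "spin": 0, "grip": 0}
    - {"dx": 0.15, "dy": 0, "dz": 0, "spin": 0, "grip": 0}
    - {"dx": 0.2, "dy": 0, "dz": 0, "spin": 0, "grip": 0}
    - {"dx": 0.2, "dy": 0, "dz": 0, "spin": 0, "grip": 0}
    - {"dx": 0.2, "dy": 0, "dz": 0, "spin": 0, "grip": 0}
    - {"dx": 0.2, "dy": 0, "dz": 0, "spin": 0, "grip": 0}
    - {"dx": 0.2, "dy": 0, "dz": 0, "spin": 0, "grip": 0}
    - {"dx": 0.2, "dy": 0, "dz": 0, "spin": 0, "grip": 0}
    - {"dx": 0.2, "dy": 0, "dz": 0, "spin": 0, "grip": 0}

```text
time_s: 13.25
tcp_pos: [0.6282, 0.0151, 0.0634]
eef_rot: [180.0, 0.2, -1.7]
contact_force: [-9.7, 0.3, 5.3]
gripper_width: 0.0
```

Call:
servo_tool:
  targets:
    - {"dx": -0.5, "dy": 0, "dz": 0, "spin": 0, "grip": 0}
    - {"dx": -1.5, "dy": 0, "dz": 0, "spin": 0, "grip": 0}
    - {"dx": -2.5, "dy": 0, "dz": 1, "spin": 0, "grip": 0}
    - {"dx": -3.5, "dy": 0, "dz": 3, "spin": 0, "grip": 0}
    - {"dx": -4.5, "dy": 0, "dz": 6, "spin": 0, "grip": 0}
    - {"dx": -5.5, "dy": -1, "dz": 9, "spin": 0, "grip": 0}
    - {"dx": -6.5, "dy": -3.5, "dz": 10, "spin": 0, "grip": 0}
    - {"dx": -7.5, "dy": -6.5, "dz": 10, "spin": 0, "grip": 0}
    - {"dx": -8.5, "dy": -9.5, "dz": 10, "spin": 0, "grip": 0}
    - {"dx": -8.9, "dy": -12, "dz": 10, "spin": 0, "grip": 0}

```text
time_s: 14.08
tcp_pos: [0.5402, -0.1058, 0.1646]
eef_rot: [-180.0, -0.2, -1.7]
contact_force: [0.1, 0.1, 0.5]
gripper_width: 0.0004
```

Call:
servo_tool:
  targets:
    - {"dx": 0, "dy": -0.7, "dz": 0, "spin": 0, "grip": 0}
    - {"dx": 0, "dy": -1.3, "dz": 0, "spin": 0, "grip": 0}
    - {"dx": 0, "dy": -1.3, "dz": 0, "spin": 0, "grip": 0}
    - {"dx": 0, "dy": -1.3, "dz": -1, "spin": 0, "grip": 0}
    - {"dx": 0, "dy": -1.3, "dz": -3, "spin": 0, "grip": 0}
    - {"dx": 0, "dy": -1.3, "dz": -5, "spin": 0, "grip": 0}
    - {"dx": 0, "dy": -1.3, "dz": -7, "spin": 0, "grip": 0}
    - {"dx": 0, "dy": -1.3, "dz": -9, "spin": 0, "grip": 0}
    - {"dx": 0, "dy": -1.3, "dz": -10, "spin": 0, "grip": 0}
    - {"dx": 0, "dy": -1.3, "dz": -10, "spin": 0, "grip": 0}

```text
time_s: 14.92
tcp_pos: [0.5395, -0.1169, 0.0607]
eef_rot: [180.0, 0.3, -1.7]
contact_force: [0.0, 0.1, -0.0]
gripper_width: 0.0002
```

Call:
servo_tool:
  targets:
    - {"dx": 0.2, "dy": 0, "dz": 0, "spin": 0, "grip": 0}
    - {"dx": 0.4, "dy": 0, "dz": 0, "spin": 0, "grip": 0}
    - {"dx": 0.6, "dy": 0, "dz": 0, "spin": 0, "grip": 0}
    - {"dx": 0.8, "dy": 0, "dz": 0, "spin": 0, "grip": 0}
    - {"dx": 1.0, "dy": 0, "dz": 0, "spin": 0, "grip": 0}
    - {"dx": 1.1, "dy": 0, "dz": 0, "spin": 0, "grip": 0}
    - {"dx": 1.2, "dy": 0, "dz": 0, "spin": 0, "grip": 0}
    - {"dx": 1.3, "dy": 0, "dz": 0, "spin": 0, "grip": 0}
    - {"dx": 1.3, "dy": 0, "dz": 0, "spin": 0, "grip": 0}
    - {"dx": 1.3, "dy": 0, "dz": 0, "spin": 0, "grip": 0}

```text
time_s: 15.75
tcp_pos: [0.554, -0.1178, 0.0635]
eef_rot: [180.0, 0.0, -1.7]
contact_force: [-1.1, -0.1, -0.1]
gripper_width: 0.0004
```

Approaching the right post in 2 mm steps.

Call:
servo_tool:
  targets:
    - {"dx": 0.05, "dy": 0, "dz": 0, "spin": 0, "grip": 0}
    - {"dx": 0.1, "dy": 0, "dz": 0, "spin": 0, "grip": 0}
    - {"dx": 0.15, "dy": 0, "dz": 0, "spin": 0, "grip": 0}
    - {"dx": 0.2, "dy": 0, "dz": 0, "spin": 0, "grip": 0}
    - {"dx": 0.25, "dy": 0, "dz": 0, "spin": 0, "grip": 0}
    - {"dx": 0.3, "dy": 0, "dz": 0, "spin": 0, "grip": 0}
    - {"dx": 0.3, "dy": 0, "dz": 0, "spin": 0, "grip": 0}
    - {"dx": 0.3, "dy": 0, "dz": 0, "spin": 0, "grip": 0}
    - {"dx": 0.3, "dy": 0, "dz": 0, "spin": 0, "grip": 0}
    - {"dx": 0.3, "dy": 0, "dz": 0, "spin": 0, "grip": 0}

```text
time_s: 16.58
tcp_pos: [0.557, -0.1177, 0.0636]
eef_rot: [180.0, 0.0, -1.7]
contact_force: [-0.5, 0.0, 0.8]
gripper_width: 0.0006
```

Call:
servo_tool:
  targets:
    - {"dx": 0.05, "dy": 0, "dz": 0, "spin": 0, "grip": 0}
    - {"dx": 0.1, "dy": 0, "dz": 0, "spin": 0, "grip": 0}
    - {"dx": 0.15, "dy": 0, "dz": 0, "spin": 0, "grip": 0}
    - {"dx": 0.2, "dy": 0, "dz": 0, "spin": 0, "grip": 0}
    - {"dx": 0.2, "dy": 0, "dz": 0, "spin": 0, "grip": 0}
    - {"dx": 0.2, "dy": 0, "dz": 0, "spin": 0, "grip": 0}
    - {"dx": 0.2, "dy": 0, "dz": 0, "spin": 0, "grip": 0}
    - {"dx": 0.2, "dy": 0, "dz": 0, "spin": 0, "grip": 0}
    - {"dx": 0.2, "dy": 0, "dz": 0, "spin": 0, "grip": 0}
    - {"dx": 0.2, "dy": 0, "dz": 0, "spin": 0, "grip": 0}

```text
time_s: 17.42
tcp_pos: [0.5591, -0.1177, 0.0636]
eef_rot: [-180.0, -0.0, -1.7]
contact_force: [1.2, 0.5, 0.4]
gripper_width: 0.0006
```

Call:
servo_tool:
  targets:
    - {"dx": 0.05, "dy": 0, "dz": 0, "spin": 0, "grip": 0}
    - {"dx": 0.1, "dy": 0, "dz": 0, "spin": 0, "grip": 0}
    - {"dx": 0.15, "dy": 0, "dz": 0, "spin": 0, "grip": 0}
    - {"dx": 0.2, "dy": 0, "dz": 0, "spin": 0, "grip": 0}
    - {"dx": 0.2, "dy": 0, "dz": 0, "spin": 0, "grip": 0}
    - {"dx": 0.2, "dy": 0, "dz": 0, "spin": 0, "grip": 0}
    - {"dx": 0.2, "dy": 0, "dz": 0, "spin": 0, "grip": 0}
    - {"dx": 0.2, "dy": 0, "dz": 0, "spin": 0, "grip": 0}
    - {"dx": 0.2, "dy": 0, "dz": 0, "spin": 0, "grip": 0}
    - {"dx": 0.2, "dy": 0, "dz": 0, "spin": 0, "grip": 0}

```text
time_s: 18.25
tcp_pos: [0.5609, -0.1178, 0.0635]
eef_rot: [180.0, 0.0, -1.7]
contact_force: [-2.8, -0.6, 0.9]
gripper_width: 0.0007
```

Call:
servo_tool:
  targets:
    - {"dx": 0.05, "dy": 0, "dz": 0, "spin": 0, "grip": 0}
    - {"dx": 0.1, "dy": 0, "dz": 0, "spin": 0, "grip": 0}
    - {"dx": 0.15, "dy": 0, "dz": 0, "spin": 0, "grip": 0}
    - {"dx": 0.2, "dy": 0, "dz": 0, "spin": 0, "grip": 0}
    - {"dx": 0.2, "dy": 0, "dz": 0, "spin": 0, "grip": 0}
    - {"dx": 0.2, "dy": 0, "dz": 0, "spin": 0, "grip": 0}
    - {"dx": 0.2, "dy": 0, "dz": 0, "spin": 0, "grip": 0}
    - {"dx": 0.2, "dy": 0, "dz": 0, "spin": 0, "grip": 0}
    - {"dx": 0.2, "dy": 0, "dz": 0, "spin": 0, "grip": 0}
    - {"dx": 0.2, "dy": 0, "dz": 0, "spin": 0, "grip": 0}

```text
time_s: 19.08
tcp_pos: [0.5632, -0.1177, 0.0636]
eef_rot: [-180.0, -0.0, -1.7]
contact_force: [-1.2, -0.4, 0.1]
gripper_width: 0.0005
```

Call:
servo_tool:
  targets:
    - {"dx": 0.05, "dy": 0, "dz": 0, "spin": 0, "grip": 0}
    - {"dx": 0.1, "dy": 0, "dz": 0, "spin": 0, "grip": 0}
    - {"dx": 0.15, "dy": 0, "dz": 0, "spin": 0, "grip": 0}
    - {"dx": 0.2, "dy": 0, "dz": 0, "spin": 0, "grip": 0}
    - {"dx": 0.2, "dy": 0, "dz": 0, "spin": 0, "grip": 0}
    - {"dx": 0.2, "dy": 0, "dz": 0, "spin": 0, "grip": 0}
    - {"dx": 0.2, "dy": 0, "dz": 0, "spin": 0, "grip": 0}
    - {"dx": 0.2, "dy": 0, "dz": 0, "spin": 0, "grip": 0}
    - {"dx": 0.2, "dy": 0, "dz": 0, "spin": 0, "grip": 0}
    - {"dx": 0.2, "dy": 0, "dz": 0, "spin": 0, "grip": 0}

```text
time_s: 19.92
tcp_pos: [0.5651, -0.1177, 0.0636]
eef_rot: [180.0, -0.0, -1.7]
contact_force: [-2.8, -0.5, 0.9]
gripper_width: 0.0004
```

Call:
servo_tool:
  targets:
    - {"dx": 0.05, "dy": 0, "dz": 0, "spin": 0, "grip": 0}
    - {"dx": 0.1, "dy": 0, "dz": 0, "spin": 0, "grip": 0}
    - {"dx": 0.15, "dy": 0, "dz": 0, "spin": 0, "grip": 0}
    - {"dx": 0.15, "dy": 0, "dz": 0, "spin": 0, "grip": 0}
    - {"dx": 0.15, "dy": 0, "dz": 0, "spin": 0, "grip": 0}
    - {"dx": 0.15, "dy": 0, "dz": 0, "spin": 0, "grip": 0}
    - {"dx": 0.15, "dy": 0, "dz": 0, "spin": 0, "grip": 0}
    - {"dx": 0.15, "dy": 0, "dz": 0, "spin": 0, "grip": 0}
    - {"dx": 0.15, "dy": 0, "dz": 0, "spin": 0, "grip": 0}
    - {"dx": 0.15, "dy": 0, "dz": 0, "spin": 0, "grip": 0}

```text
time_s: 20.75
tcp_pos: [0.5666, -0.1177, 0.0636]
eef_rot: [-180.0, -0.0, -1.7]
contact_force: [-2.2, -1.1, -0.3]
gripper_width: 0.0004
```

Call:
servo_tool:
  targets:
    - {"dx": 0.05, "dy": 0, "dz": 0, "spin": 0, "grip": 0}
    - {"dx": 0.1, "dy": 0, "dz": 0, "spin": 0, "grip": 0}
    - {"dx": 0.15, "dy": 0, "dz": 0, "spin": 0, "grip": 0}
    - {"dx": 0.15, "dy": 0, "dz": 0, "spin": 0, "grip": 0}
    - {"dx": 0.15, "dy": 0, "dz": 0, "spin": 0, "grip": 0}
    - {"dx": 0.15, "dy": 0, "dz": 0, "spin": 0, "grip": 0}
    - {"dx": 0.15, "dy": 0, "dz": 0, "spin": 0, "grip": 0}
    - {"dx": 0.15, "dy": 0, "dz": 0, "spin": 0, "grip": 0}
    - {"dx": 0.15, "dy": 0, "dz": 0, "spin": 0, "grip": 0}
    - {"dx": 0.15, "dy": 0, "dz": 0, "spin": 0, "grip": 0}

```text
time_s: 21.58
tcp_pos: [0.5682, -0.1177, 0.0636]
eef_rot: [-180.0, -0.0, -1.7]
contact_force: [-2.1, -0.9, -0.9]
gripper_width: 0.0004
```

Call:
servo_tool:
  targets:
    - {"dx": 0.05, "dy": 0, "dz": 0, "spin": 0, "grip": 0}
    - {"dx": 0.1, "dy": 0, "dz": 0, "spin": 0, "grip": 0}
    - {"dx": 0.15, "dy": 0, "dz": 0, "spin": 0, "grip": 0}
    - {"dx": 0.15, "dy": 0, "dz": 0, "spin": 0, "grip": 0}
    - {"dx": 0.15, "dy": 0, "dz": 0, "spin": 0, "grip": 0}
    - {"dx": 0.15, "dy": 0, "dz": 0, "spin": 0, "grip": 0}
    - {"dx": 0.15, "dy": 0, "dz": 0, "spin": 0, "grip": 0}
    - {"dx": 0.15, "dy": 0, "dz": 0, "spin": 0, "grip": 0}
    - {"dx": 0.15, "dy": 0, "dz": 0, "spin": 0, "grip": 0}
    - {"dx": 0.15, "dy": 0, "dz": 0, "spin": 0, "grip": 0}

```text
time_s: 22.42
tcp_pos: [0.5696, -0.1177, 0.0636]
eef_rot: [-180.0, -0.0, -1.7]
contact_force: [-2.0, -1.5, -0.1]
gripper_width: 0.0004
```

Call:
servo_tool:
  targets:
    - {"dx": 0.05, "dy": 0, "dz": 0, "spin": 0, "grip": 0}
    - {"dx": 0.1, "dy": 0, "dz": 0, "spin": 0, "grip": 0}
    - {"dx": 0.15, "dy": 0, "dz": 0, "spin": 0, "grip": 0}
    - {"dx": 0.2, "dy": 0, "dz": 0, "spin": 0, "grip": 0}
    - {"dx": 0.2, "dy": 0, "dz": 0, "spin": 0, "grip": 0}
    - {"dx": 0.2, "dy": 0, "dz": 0, "spin": 0, "grip": 0}
    - {"dx": 0.2, "dy": 0, "dz": 0, "spin": 0, "grip": 0}
    - {"dx": 0.2, "dy": 0, "dz": 0, "spin": 0, "grip": 0}
    - {"dx": 0.2, "dy": 0, "dz": 0, "spin": 0, "grip": 0}
    - {"dx": 0.2, "dy": 0, "dz": 0, "spin": 0, "grip": 0}

```text
time_s: 23.25
tcp_pos: [0.5716, -0.1177, 0.0636]
eef_rot: [-180.0, -0.0, -1.7]
contact_force: [-1.7, -1.9, 0.0]
gripper_width: 0.0001
```

Call:
servo_tool:
  targets:
    - {"dx": 0.05, "dy": 0, "dz": 0, "spin": 0, "grip": 0}
    - {"dx": 0.1, "dy": 0, "dz": 0, "spin": 0, "grip": 0}
    - {"dx": 0.15, "dy": 0, "dz": 0, "spin": 0, "grip": 0}
    - {"dx": 0.2, "dy": 0, "dz": 0, "spin": 0, "grip": 0}
    - {"dx": 0.2, "dy": 0, "dz": 0, "spin": 0, "grip": 0}
    - {"dx": 0.2, "dy": 0, "dz": 0, "spin": 0, "grip": 0}
    - {"dx": 0.2, "dy": 0, "dz": 0, "spin": 0, "grip": 0}
    - {"dx": 0.2, "dy": 0, "dz": 0, "spin": 0, "grip": 0}
    - {"dx": 0.2, "dy": 0, "dz": 0, "spin": 0, "grip": 0}
    - {"dx": 0.2, "dy": 0, "dz": 0, "spin": 0, "grip": 0}

```text
time_s: 24.08
tcp_pos: [0.5736, -0.1177, 0.0636]
eef_rot: [-180.0, -0.0, -1.7]
contact_force: [-2.2, -1.4, -0.2]
gripper_width: 0.0005
```

Call:
servo_tool:
  targets:
    - {"dx": 0.3, "dy": 0, "dz": 0, "spin": 0, "grip": 0}
    - {"dx": 0.7, "dy": 0, "dz": 0, "spin": 0, "grip": 0}
    - {"dx": 1.2, "dy": 0, "dz": 0, "spin": 0, "grip": 0}
    - {"dx": 1.7, "dy": -0.1, "dz": 0, "spin": 0, "grip": 0}
    - {"dx": 2.2, "dy": -0.1, "dz": 0, "spin": 0, "grip": 0}
    - {"dx": 2.7, "dy": -0.1, "dz": 0, "spin": 0, "grip": 0}
    - {"dx": 3.2, "dy": -0.1, "dz": 0, "spin": 0, "grip": 0}
    - {"dx": 3.6, "dy": -0.1, "dz": 0, "spin": 0, "grip": 0}
    - {"dx": 3.9, "dy": -0.1, "dz": 0, "spin": 0, "grip": 0}
    - {"dx": 4.1, "dy": -0.1, "dz": 0, "spin": 0, "grip": 0}

```text
time_s: 24.92
tcp_pos: [0.615, -0.1189, 0.0635]
eef_rot: [180.0, -0.0, -1.7]
contact_force: [-3.0, -1.5, 0.7]
gripper_width: 0.0006
```

Call:
servo_tool:
  targets:
    - {"dx": 0.1, "dy": 0, "dz": 0, "spin": 0, "grip": 0}
    - {"dx": 0.2, "dy": 0, "dz": 0, "spin": 0, "grip": 0}
    - {"dx": 0.3, "dy": 0, "dz": 0, "spin": 0, "grip": 0}
    - {"dx": 0.4, "dy": 0, "dz": 0, "spin": 0, "grip": 0}
    - {"dx": 0.5, "dy": 0, "dz": 0, "spin": 0, "grip": 0}
    - {"dx": 0.6, "dy": 0, "dz": 0, "spin": 0, "grip": 0}
    - {"dx": 0.65, "dy": 0, "dz": 0, "spin": 0, "grip": 0}
    - {"dx": 0.7, "dy": 0, "dz": 0, "spin": 0, "grip": 0}
    - {"dx": 0.7, "dy": 0, "dz": 0, "spin": 0, "grip": 0}
    - {"dx": 0.7, "dy": 0, "dz": 0, "spin": 0, "grip": 0}

```text
time_s: 25.75
tcp_pos: [0.6217, -0.1187, 0.0636]
eef_rot: [-180.0, -0.0, -1.7]
contact_force: [-1.6, -1.5, -0.1]
gripper_width: 0.0005
```

Call:
servo_tool:
  targets:
    - {"dx": 0.05, "dy": 0, "dz": 0, "spin": 0, "grip": 0}
    - {"dx": 0.1, "dy": 0, "dz": 0, "spin": 0, "grip": 0}
    - {"dx": 0.15, "dy": 0, "dz": 0, "spin": 0, "grip": 0}
    - {"dx": 0.2, "dy": 0, "dz": 0, "spin": 0, "grip": 0}
    - {"dx": 0.2, "dy": 0, "dz": 0, "spin": 0, "grip": 0}
    - {"dx": 0.2, "dy": 0, "dz": 0, "spin": 0, "grip": 0}
    - {"dx": 0.2, "dy": 0, "dz": 0, "spin": 0, "grip": 0}
    - {"dx": 0.2, "dy": 0, "dz": 0, "spin": 0, "grip": 0}
    - {"dx": 0.2, "dy": 0, "dz": 0, "spin": 0, "grip": 0}
    - {"dx": 0.2, "dy": 0, "dz": 0, "spin": 0, "grip": 0}

```text
time_s: 26.58
tcp_pos: [0.6237, -0.1187, 0.0636]
eef_rot: [-180.0, -0.0, -1.7]
contact_force: [-2.9, -1.7, 0.6]
gripper_width: 0.0004
```

Call:
servo_tool:
  targets:
    - {"dx": 0.05, "dy": 0, "dz": 0, "spin": 0, "grip": 0}
    - {"dx": 0.1, "dy": 0, "dz": 0, "spin": 0, "grip": 0}
    - {"dx": 0.15, "dy": 0, "dz": 0, "spin": 0, "grip": 0}
    - {"dx": 0.2, "dy": 0, "dz": 0, "spin": 0, "grip": 0}
    - {"dx": 0.2, "dy": 0, "dz": 0, "spin": 0, "grip": 0}
    - {"dx": 0.2, "dy": 0, "dz": 0, "spin": 0, "grip": 0}
    - {"dx": 0.2, "dy": 0, "dz": 0, "spin": 0, "grip": 0}
    - {"dx": 0.2, "dy": 0, "dz": 0, "spin": 0, "grip": 0}
    - {"dx": 0.2, "dy": 0, "dz": 0, "spin": 0, "grip": 0}
    - {"dx": 0.2, "dy": 0, "dz": 0, "spin": 0, "grip": 0}

```text
time_s: 27.42
tcp_pos: [0.6244, -0.1188, 0.0634]
eef_rot: [180.0, 0.1, -1.7]
contact_force: [-5.9, -1.6, 2.8]
gripper_width: 0.0004
```

Call:
servo_tool:
  targets:
    - {"dx": 0.05, "dy": 0, "dz": 0, "spin": 0, "grip": 0}
    - {"dx": 0.1, "dy": 0, "dz": 0, "spin": 0, "grip": 0}
    - {"dx": 0.1, "dy": 0, "dz": 0, "spin": 0, "grip": 0}
    - {"dx": 0.1, "dy": 0, "dz": 0, "spin": 0, "grip": 0}
    - {"dx": 0.1, "dy": 0, "dz": 0, "spin": 0, "grip": 0}
    - {"dx": 0.1, "dy": 0, "dz": 0, "spin": 0, "grip": 0}
    - {"dx": 0.1, "dy": 0, "dz": 0, "spin": 0, "grip": 0}
    - {"dx": 0.1, "dy": 0, "dz": 0, "spin": 0, "grip": 0}
    - {"dx": 0.1, "dy": 0, "dz": 0, "spin": 0, "grip": 0}
    - {"dx": 0.1, "dy": 0, "dz": 0, "spin": 0, "grip": 0}

```text
time_s: 28.25
tcp_pos: [0.6245, -0.1188, 0.0634]
eef_rot: [180.0, 0.2, -1.7]
contact_force: [-10.6, -1.2, 4.6]
gripper_width: 0.0004
```

Call:
servo_tool:
  targets:
    - {"dx": -0.5, "dy": 0, "dz": 0, "spin": 0, "grip": 0}
    - {"dx": -1.5, "dy": 0, "dz": 0, "spin": 0, "grip": 0}
    - {"dx": -2.5, "dy": 0, "dz": 1, "spin": 0, "grip": 0}
    - {"dx": -3.5, "dy": 0, "dz": 3, "spin": 0, "grip": 0}
    - {"dx": -4, "dy": 0, "dz": 6, "spin": 0, "grip": 0}
    - {"dx": -4.5, "dy": 0, "dz": 9, "spin": 0, "grip": 0}
    - {"dx": -5, "dy": 0, "dz": 12, "spin": 0, "grip": 0}
    - {"dx": -5, "dy": 0, "dz": 15, "spin": 0, "grip": 0}
    - {"dx": -5, "dy": 0, "dz": 17, "spin": 0, "grip": 0}
    - {"dx": -5, "dy": 0, "dz": 18, "spin": 0, "grip": 0}

```text
time_s: 29.08
tcp_pos: [0.5781, -0.1185, 0.2477]
eef_rot: [-180.0, -0.4, -1.7]
contact_force: [1.0, -1.1, 0.4]
gripper_width: 0.0004
```

Call:
servo_tool:
  targets:
    - {"dx": -1, "dy": 2, "dz": 0.5, "spin": 0, "grip": 0}
    - {"dx": -3, "dy": 5, "dz": 1, "spin": 0, "grip": 0}
    - {"dx": -5, "dy": 8.5, "dz": 2, "spin": 0, "grip": 0}
    - {"dx": -7, "dy": 12, "dz": 2, "spin": 0, "grip": 0}
    - {"dx": -8.5, "dy": 15.5, "dz": 2, "spin": 0, "grip": 0}
    - {"dx": -10, "dy": 19, "dz": 2, "spin": 0, "grip": 0}
    - {"dx": -11.5, "dy": 22.5, "dz": 2, "spin": 0, "grip": 0}
    - {"dx": -13, "dy": 26, "dz": 2, "spin": 0, "grip": 0}
    - {"dx": -14.5, "dy": 29, "dz": 2, "spin": 0, "grip": 0}
    - {"dx": -15.5, "dy": 31, "dz": 2, "spin": 0, "grip": 0}

```text
time_s: 29.92
tcp_pos: [0.4201, 0.1937, 0.2633]
eef_rot: [-179.9, -0.0, -1.6]
contact_force: [0.4, 0.9, -0.6]
gripper_width: 0.0005
```

Call:
servo_tool:
  targets:
    - {"dx": -1, "dy": 2, "dz": 0, "spin": 0, "grip": 0}
    - {"dx": -2, "dy": 5, "dz": 0, "spin": 0, "grip": 0}
    - {"dx": -3, "dy": 8, "dz": 0, "spin": 0, "grip": 0}
    - {"dx": -4, "dy": 11, "dz": 0, "spin": 0, "grip": 0}
    - {"dx": -5, "dy": 14, "dz": 0, "spin": 0, "grip": 0}
    - {"dx": -6, "dy": 16, "dz": 0, "spin": 0, "grip": 0}
    - {"dx": -6.5, "dy": 17, "dz": 0, "spin": 0, "grip": 0}
    - {"dx": -6.5, "dy": 17, "dz": 0, "spin": 0, "grip": 0}
    - {"dx": -6.5, "dy": 17, "dz": 0, "spin": 0, "grip": 0}
    - {"dx": -6.5, "dy": 17, "dz": 0, "spin": 0, "grip": 0}

```text
time_s: 30.75
tcp_pos: [0.3566, 0.3606, 0.2633]
eef_rot: [180.0, 0.0, -1.7]
contact_force: [-0.2, -0.3, 0.2]
gripper_width: 0.0005
```

Run:
```python
from h import *
a=r.capture("top")[70:270,90:390];cv2.imwrite("pics/top1.png",cv2.resize(a,None,fx=2.6,fy=2.6,interpolation=cv2.INTER_CUBIC))
a=r.capture("scene")[80:300,130:400];cv2.imwrite("pics/scene1.png",cv2.resize(a,None,fx=2.7,fy=2.7,interpolation=cv2.INTER_CUBIC))
print(r.get_state()["time_s"])
```

```text
30.85
```

View pics/top1.png

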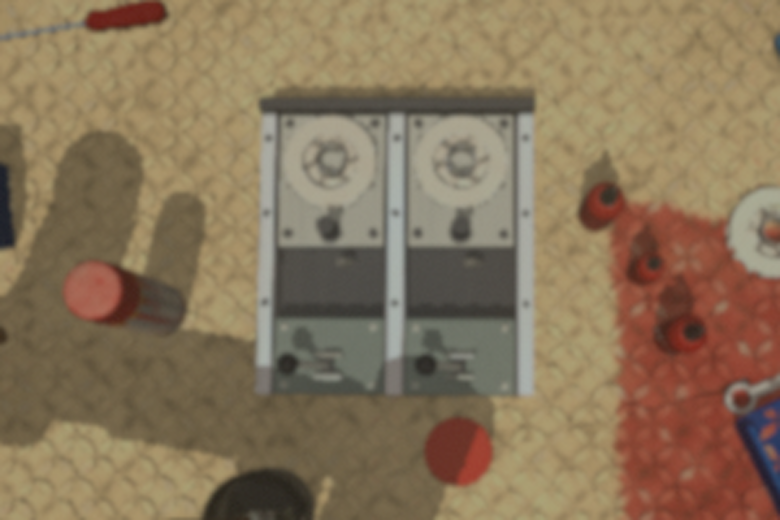

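View pics/scene1.png

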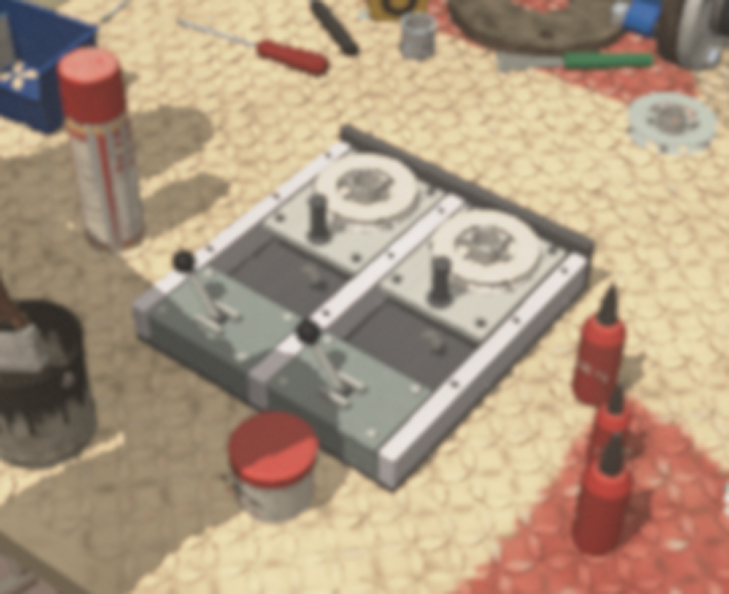

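Both plates are flush with the end stop: in the top crop the posts are now at (330,228) and (461,230). The balls at (288,364) and (426,364), the can, the bottles and the tub are all where they started.

```bash
python3 -c "
from plant import r
print(r.close_job())"
```

```text
the job is handed in; nothing more can be done
None
```

Both shuttles are fully home against the end stop, and the job was handed in at about 31 s of the 64 s allowed.

- **Gentle push:** I pushed each shuttle in steps of a few millimetres first. Both ran past 12 mm with only about 2–3 N of drag, so both were free and I touched neither lever.
- **End stop:** I then pushed each one on until the tool stopped advancing and the force rose to about 10 N. The left stopped at tool x 0.628 m and the right at 0.6245 m, which matches the 65 mm travel and the fixture's slight turn of about 1.7°.
- **Last check:** The final top and scene pictures show both plates flush with the end stop. Both levers still lean left, and the can, bottles and tub stand where they were. The arm was clear of everything.

No check failed or disagreed. The one small mismatch was about 3 mm in the left post's position in the first wrist picture; I shifted the tool slightly to allow for it.

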